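# Wedge a hammer rail up to its gauge mark

### The job

Free the hammer rail by pushing the red-knobbed hold-down lever away from the robot, past its stiff detent and fully into the float notch. Then slide the wooden wedge, thin end first, under the brass foot in the middle of the rail until the rail's brass pointer is level with the red band on the gauge post; leave the wedge there bearing the rail and let go of everything. Leave the lever in float, do not shift the red band, and leave the other things on the bench where they are.

Things in the scene. Friction and masses are not known exactly. Their poses are not given: they have to be found in the camera images.
- jig: Fixed steel portal frame. Origin on the slate below the rail's middle; x points away from the robot (yaw within 0.25 rad), y left along the rail. Cross-bar at x=0 (20 x 230, top 85 high) on guide rods at y=+-100 with foot plates (x -23..47, |y| 82..118, 12 high). Bare slate between: the wedge slides in there along +x at y=0. Lever at the +y end; gauge post (85 high) at x=0, y=-168.
- rail (a joint): Rise of the pale wooden rail in m, 0 = down, at most 0.030. Rail 24 x 253 x 20 mm, top 47 above the slate when down, 0.3-0.65 kg, guided vertically; drops back unless supported. Brass foot under its middle: 60 long in y, round nose of 12 mm diameter with axis at jig x=0, underside 7 above the slate when down. With the lever locked a pin stops the rail after about 1 mm.
- pointer (a point): Tip of the 3 mm thick brass pointer on the rail's -y end, jig x=0, y=-154, 37 mm above the slate when the rail is down; rises with the rail.
- mark (a point): Centre of the red band (a red collar of 24 mm diameter, 5 mm high) on the gauge post, at jig x=0, y=-168; 5 to 13 mm above the resting pointer, differs each time. It is held by friction; do not knock it.
- lever (a joint): Hold-down lever, rad: 0 = locked (leans 0.47 toward the robot, jig -x), 0.9 = float (leans away). Pivot at jig x=-18, y=155, 28 above the slate, axis along jig y. Resistance at the knob grows from about 0.25 rad, peaks near 0.32 at about 10 N, is gone at 0.5; then the lever snaps on past 0.75 and stays. Over 0.7 is in the float notch.
- lever_knob (a point): Centre of the lever's red ball knob, 24 mm diameter, 85 mm from the pivot: about 104 mm above the slate when locked. The shaft below is 9 mm thick.
- wedge: Loose wooden wedge, about 0.1 kg, 30 wide (y). Origin on its underside below the middle of the dark grip block, 40 long (x) x 30 wide (y) x 44 high. From the block the tapered part runs along wedge +x: 24 high at x=20, falling evenly to 3 at the thin end, x=125 (slope 1 in 5). Starts flat on the slate, left or right of the jig, thin end away from the robot.
- damper_a: Bystander: walnut damper block with a white pad, 60 x 26 x 36 and a thin brass pin on top to 58 high. Origin under its centre, long side x.
- damper_b: Bystander: a second damper block, same size, standing close beside the lane of the wedge, right of it as the robot sees it. Origin under its centre, long side x.
- jar: Bystander: squat amber jar with brown screw cap, 66 diameter, 58 high. Origin under its centre.
- fork: Bystander: steel tuning fork lying flat behind the jig, 160 long (x), 22 wide, 8 high. Origin near its middle.
- step_gauge: Bystander: brass stepped setting gauge, 70 x 22 x 26 high. Origin under its centre.
- voicer: Bystander: voicing tool shaped like a screwdriver, 150 long, lying at the back right. Origin under its middle.
- key_weight: Bystander: brass key weight with a knob, 34 diameter, 34 high, close beside the lane of the wedge on its left. Origin under its centre.
Things that resemble listed ones, but are neither listed nor needed, are in the scene too. Of the things like the wedge, leave any that is green; of the rest the smaller one is meant.

How it is judged:
On the way, in this order (a step that is already met when the one before it is completed fails the run):
1. the lever is past its detent in the float notch (value of joint lever above 0.7 rad), for 0.2 s.
2. the wedge bears the rail with the pointer within the red band (z of pointer in the frame of mark between -0.0025 and 0.0025 m and contact force between wedge and rail above 0.8 N and value of joint lever above 0.7 rad), for 0.2 s.
At the end, for the whole second after the job is handed in: the pointer is within 2.5 mm of the height of the red band's centre, the rail bears on the wedge (over 0.8 N), the lever is in float (over 0.7 rad), wedge and rail are at rest (all of step 2 and linear speed of wedge below 0.02 m/s and velocity of joint rail between -0.01 and 0.01 m/s); the robot touches nothing.
It fails at once if a bystander is shifted by more than 20 mm (distance of any of damper_a, damper_b, jar, fork, step_gauge, voicer, key_weight from where it was at the start of the episode above 0.02 m).
It fails at once if the red band is shifted by more than 2 mm (distance of mark from where it was at the start of the episode above 0.002 m).
It also fails if it takes over 59 s, if anything falls off the work surface, if the arm or the gripper's body presses on something with over 40 N, if the wrist force passes 120 N, or if a joint passes its speed limit or range.

### The arm

A 6-joint arm with a two-finger parallel gripper is mounted at the origin on the work surface. World frame = base frame: x ahead of the robot, y to its left, z up, the work surface at z = 0. Lengths are in m, angles in rad, forces in N, time in s.
With the tool pointing down it reaches from about 0.35 to 0.85 m from the base axis. Payload 8.1 kg.
Tool frame: the origin (TCP) lies on the centre line of the jaws, within the pads' length; the fingertips stand 17 mm ahead of it and the grasp point (between the pads) lies 2 mm behind it; z points along the fingers, y is the line along which they close (so a half turn about z gives the same grasp; the last joint's range is limited). The gripper opens to 93 mm and grips with 3 to 60 N. Pads are 15 mm wide; open, the fingers measure 128 mm over their backs; the gripper's body (75 mm by 188 mm) begins 65 mm behind the grasp point.
Start: joints at [1.056, 0.13, 1.488, -0, 1.523, -0.085], TCP at [0.25, 0.545, 0.236] pointing down, gripper open.
Joint ranges: [-2.96, 2.96], [-0.89, 2.26], [0.02, 2.5], [-1.34, 4.48], [0, 2.73], [-2.66, 2.66]. Speed limits (rad/s): [2.39, 2.39, 2.79, 3.14, 3.14, 3.14].

### API

Orientations are given as a rotation vector (axis times angle).
In Python, from plant import status, eyes, robot gives the robot as it stands. The module is installed in compiled form; this text tells all that it offers.
- The arm moves only by the tool servo_tool, never from a script. Its argument "plan" is text: rows parted by semicolons, each of 4 numbers parted by spaces: the shift along the tool's x, y, z in m, then the turn about the tool's z in degrees. A call has 1 to 12 rows; each row is the pose to reach, as a shift and turn from the pose commanded when the call began, along the tool's axes at that moment; what a row does not reach only later rows make up. A row lasts 1/12 s, in which the tool goes at most 41.7 mm and 7.16 degrees, less where a joint would pass 70% of its speed; a pose out of reach is approached as far as the arm can. A call with a gripper value outside its range is refused whole. "grip" is the closure, from -1 (fully open) to 1 (shut), set as the call begins (left out, the last holds). The fingers move at their own pace and stop on an object; "grip_force" is the grip in N (left out, the last holds). Time passes only in rows, so rows that repeat a pose let the fingers close. It gives the time, the measured TCP pose, the force, the opening and the grip force at its end, in the units of the state.
- status.read_state(): the state, without advancing time (a new reading comes with each control period).
- eyes.read_camera(name): name is "scene" or "top" or "wrist"; returns a dict with "image" (420x560x3 uint8, blue, green, red), "fovy" (degrees; the focal length in pixels is half the picture's height over the tangent of half this angle, whatever the lens; pixels are square), "cx", "cy" (the principal point, pixels), "world_from_camera" (4x4, takes a point from camera to world coordinates); the wrist camera has in their place "hand_eye" (4x4, takes a point from camera to tool coordinates, whose origin is the TCP and whose axes are the flange's). Camera axes: x right, y down, z forward; pixel columns grow to the right and rows downward; lengths in m; the calibration is good to about 2 mm. A picture is of the moment at which its call begins: read the wrist's pose just before it. There is no depth.
- robot.close_job(): hands the job in; it is judged then, once.
The state is a dict: "t": time; "q": joint angles; "dq": joint speeds; "joint_torque": joint torques, N m; "tool_pos": TCP position; "orientation": TCP orientation; "force": force on the tool from outside, world axes, zero at the start; "wrist_torque": the same for the moment, N m; "opening": finger opening in m; "gripper_force": force on a finger pad.
Only numpy, scipy, OpenCV 4.12 (cv2) and the standard library are available. Lean on these libraries where they do the work, as an engineer would, in place of code of your own. Each camera call takes 0.05 s, during which the arm holds its last target. There are 200 camera calls.

## Working session

There is one attempt and no reset: what is moved stays moved. The work goes in short steps, Python scripts to look and compute and a tool call to move; the robot and the scene stay as the last step left them, time stands still between calls to the robot, and variables do not carry over. Pictures are saved under pics/ and viewed, at most 10 in all, crops included, and the job is handed in when it is done.

Besides the shell and the picture viewer there is one more tool, called by a JSON object that holds its "op" and its "data". servo_tool: Moves the arm, as the interface text tells. Its arguments: {"type":"object","properties":{"plan":{"type":"string"},"grip":{"type":"number"},"grip_force":{"type":"number"}},"required":["plan"]}

```bash
mkdir -p pics; cat > h.py <<'E'
import numpy as np, cv2, json
from scipy.spatial.transform import Rotation as R
from plant import status, eyes, robot
def snap(name,fn=None):
    s=status.read_state(); c=eyes.read_camera(name); im=c["image"]
    if fn: cv2.imwrite(f"pics/{fn}.png",im)
    f=im.shape[0]/2/np.tan(np.radians(c["fovy"])/2)
    if "world_from_camera" in c: T=np.array(c["world_from_camera"])
    else:
        B=np.eye(4);B[:3,:3]=R.from_rotvec(s["orientation"]).as_matrix();B[:3,3]=s["tool_pos"];T=B@np.array(c["hand_eye"])
    cam=dict(f=float(f),cx=float(c["cx"]),cy=float(c["cy"]),T=T.tolist())
    if fn: json.dump(cam,open(f"pics/{fn}.json","w"))
    return cam
def load(fn): return json.load(open(f"pics/{fn}.json"))
def ray(c,p):
    T=np.array(c["T"]);d=T[:3,:3]@np.array([(p[0]-c["cx"])/c["f"],(p[1]-c["cy"])/c["f"],1]);return T[:3,3],d/np.linalg.norm(d)
def onz(c,p,z):
    o,d=ray(c,p);return o+d*(z-o[2])/d[2]
def tri(*cp):
    A=np.zeros((3,3));b=np.zeros(3);rs=[ray(c,p) for c,p in cp]
    for o,d in rs:
        P=np.eye(3)-np.outer(d,d);A+=P;b+=P@o
    x=np.linalg.solve(A,b);return x,[float(np.linalg.norm(np.cross(x-o,d))) for o,d in rs]
def proj(c,X):
    T=np.array(c["T"]);p=T[:3,:3].T@(np.array(X)-T[:3,3]);return [c["f"]*p[0]/p[2]+c["cx"],c["f"]*p[1]/p[2]+c["cy"]]
E
python3 -c "
from h import *
for n in ('scene','top','wrist'):
    c=snap(n,n+'0');print(n,c['f'],np.round(c['T'],3).tolist())
print(status.read_state())"
```

```text
scene 408.7429524658438 [[0.382, 0.649, -0.658, 1.15], [0.924, -0.252, 0.288, -0.356], [0.021, -0.718, -0.696, 0.824], [0.0, 0.0, 0.0, 1.0]]
top 525.0463104791597 [[0.025, -0.995, 0.097, 0.316], [-1.0, -0.026, -0.008, -0.065], [0.01, -0.097, -0.995, 1.415], [0.0, 0.0, 0.0, 1.0]]
wrist 377.1925869286468 [[0.417, 0.88, 0.228, 0.188], [0.909, -0.404, -0.105, 0.575], [-0.0, 0.251, -0.968, 0.385], [0.0, 0.0, 0.0, 1.0]]
{'t': 0.15, 'q': array([ 1.05561652e+00,  1.31024917e-01,  1.48900550e+00,  1.30133751e-05,
        1.52300325e+00, -8.54218650e-02]), 'dq': array([ 8.91392345e-04, -4.45673912e-04, -3.51179881e-03, -2.06290084e-05,
       -9.19613426e-04,  4.98923502e-04]), 'joint_torque': array([ 8.23308346e-04, -5.60480261e+01, -4.92329586e+01,  7.68476771e-02,
        3.07767419e-02, -1.60916702e-04]), 'tool_pos': array([0.24977598, 0.54508931, 0.23481914]), 'orientation': array([-6.69786516e-01, -3.06891343e+00,  2.15590563e-03]), 'force': array([-0.4950743 ,  0.29694119, -0.2134033 ]), 'wrist_torque': array([-0.01662238, -0.02595794,  0.03186801]), 'gripper_force': 0.0, 'opening': 0.09271401310200059}
```

View pics/scene0.png

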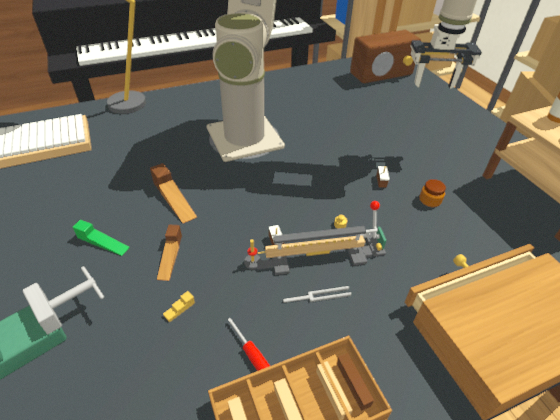

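View pics/top0.png

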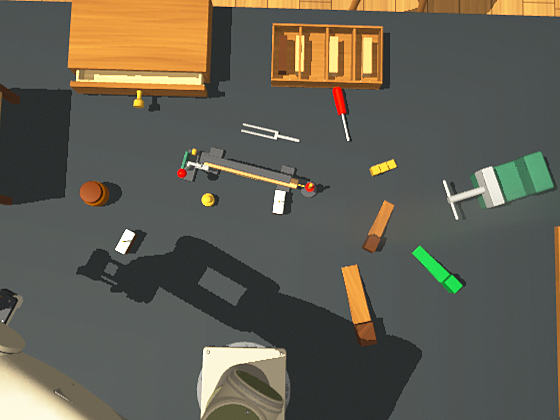

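Scene and top views show the candidates for the wedge:

| Candidate | Top pixel | Scene pixel | Decision |
|---|---|---|---|
| Green wedge | (438,270) | (100,238) | leave |
| Large brown, about 210 mm | (358,305) | (172,192) | leave |
| Small brown, about 145 mm | (378,226) | (170,250) | **chosen** |

In the top view the lever knob is the red ball at (182,173) and the red band is at (310,187). The key weight at (208,200) and damper_b at (279,202) stand beside the lane. Next is a close crop to check the choice and take pixels.

```bash
python3 - <<'E'
from h import *
t=cv2.imread('pics/top0.png');s=cv2.imread('pics/scene0.png')
a=cv2.resize(t[140:260,165:415],None,fx=3,fy=3,interpolation=cv2.INTER_CUBIC)
b=cv2.resize(s[195:285,145:395],None,fx=3,fy=2.6666,interpolation=cv2.INTER_CUBIC)
b=cv2.resize(s[200:280,145:395],None,fx=3,fy=3,interpolation=cv2.INTER_CUBIC)
im=np.vstack([a,b]);cv2.imwrite('pics/c1.png',im);print(im.shape)
for n,i in (('top',t),('scene',s)):
    h=cv2.cvtColor(i,cv2.COLOR_BGR2HSV)
    m=(((h[...,0]<5)|(h[...,0]>174))&(h[...,1]>190)&(h[...,2]>110)).astype('uint8')
    k,l,st,ce=cv2.connectedComponentsWithStats(m)
    print(n,[(st[j].tolist(),ce[j].round(1).tolist()) for j in range(1,k) if st[j,4]>8])
E
```

```text
(600, 750, 3)
top [([332, 87, 14, 28, 204], [339.0, 100.3]), ([177, 169, 10, 9, 61], [181.3, 172.9]), ([305, 183, 9, 9, 38], [308.9, 187.6])]
scene [([371, 201, 8, 9, 52], [374.3, 205.0]), ([248, 249, 9, 6, 29], [252.2, 251.9]), ([243, 341, 27, 29, 325], [254.7, 355.8])]
```

View pics/c1.png

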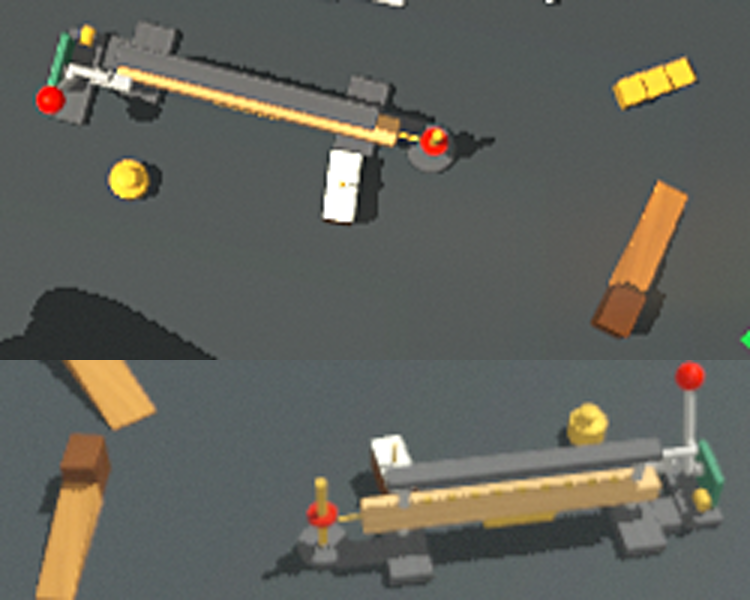

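The crop confirms the small brown wedge: block near (619,311) in the crop, thin end near (672,188). It also shows the knob, the band, the key weight and damper_b clearly. Measuring now.

```bash
python3 - <<'E'
from h import *
from scipy.optimize import least_squares
t,s=load('top0'),load('scene0')
ct=lambda x,y:(x/3+165-.33,y/3+140-.33)
cs=lambda x,y:(x/3+145-.33,(y-360)/3+200-.33)
p=lambda n,r:print(n,np.round(r[0],4),np.round(r[1],4))
p('knob',tri((t,(181.5,173)),(s,(374.6,205.1))))
p('mark',tri((t,(309.2,187)),(s,(252.2,251.6))))
p('wedge block top c',tri((t,ct(621,310)),(s,cs(86,450))))
W=[onz(t,ct(*q),.044) for q in ((617,283),(646,295),(627,338),(593,324))]
print('block corners',np.round(W,4).tolist(),np.mean(W,0))
th=[onz(t,ct(*q),.003) for q in ((659,181),(688,194))];print('thin',np.round(th,4).tolist())
th=[onz(s,cs(*q),.003) for q in ((36,600),(75,600))];print('thin s',np.round(th,4).tolist())
W=[onz(s,cs(*q),.044) for q in ((70,435),(105,437),(108,465),(63,463))];print('block s',np.round(W,4).tolist(),np.mean(W,0))
# jig fit
k=.47;X=[[-10,-115,85],[10,-115,85],[10,115,85],[-10,115,85],[-18-85*np.sin(k),155,28+85*np.cos(k)],[47,118,12],[47,82,12],[47,-82,12],[47,-118,12],[0,-168,85]]
P=[ct(385,125),ct(392,102),ct(112,38),ct(104,62),(181.5,173),ct(138,25),ct(180,27),ct(351,76),ct(392,82),ct(438,134)]
X=np.array(X)/1000;c=(181.5,173)
def J(v,X): r=R.from_euler('z',v[2]).as_matrix();return X@r.T+[v[0],v[1],0]
f=lambda v:np.ravel([np.subtract(proj(t,a),b) for a,b in zip(J(v,X),P)]+[np.subtract(proj(s,J(v,X[4:5])[0]),(374.6,205.1))])
r=least_squares(f,[.6,0,0],loss='soft_l1');print('jig',r.x.round(4));print(r.fun.reshape(-1,2).round(1).tolist())
np.save('jig.npy',r.x)
v=r.x
for n,q in dict(knob=X[4],mark=[0,-.168,.046],origin=[0,0,0]).items():print(n,J(v,np.array([q],float)).round(4))
for n,q,z in (('kw',ct(128,178),.034),('damper_b',ct(343,186),.036),('damper_bA',ct(330,150),.036),('B',ct(360,152),.036),('C',ct(353,223),.036),('D',ct(323,218),.036)):
    w=onz(t,q,z); r_=R.from_euler('z',v[2]).as_matrix(); print(n,w.round(3),'jig',((w-[v[0],v[1],0])@r_).round(3))
E
```

```text
knob [0.5519 0.1687 0.1049] [0.0009 0.0009]
mark [ 0.5342 -0.1583  0.0445] [0.0011 0.0011]
wedge block top c [ 0.3906 -0.3233  0.044 ] [0.0024 0.0024]
block corners [[0.4136, -0.322, 0.044], [0.4038, -0.3475, 0.044], [0.3659, -0.3311, 0.044], [0.3773, -0.3013, 0.044]] [ 0.39014532 -0.32549009  0.044     ]
thin [[0.5101, -0.3672, 0.003], [0.4989, -0.3935, 0.003]]
thin s [[0.4999, -0.3909, 0.003], [0.5114, -0.3619, 0.003]]
block s [[0.369, -0.3302, 0.044], [0.3823, -0.3027, 0.044], [0.4154, -0.3075, 0.044], [0.3993, -0.3423, 0.044]] [ 0.39148018 -0.32065451  0.044     ]
jig [ 0.5733  0.0038 -0.221 ]
[[-3.3, 0.9], [-3.8, 1.1], [2.8, 0.8], [3.5, 0.3], [0.3, -0.2], [-0.1, -2.2], [-1.2, 0.3], [0.3, -1.4], [-0.5, -0.2], [-0.0, -0.8], [-0.8, 0.5]]
knob [[0.5522 0.1674 0.1038]]
mark [[ 0.5365 -0.1601  0.046 ]]
origin [[0.5733 0.0038 0.    ]]
kw [0.496 0.109 0.034] jig [-0.098  0.086  0.034]
damper_b [ 0.494 -0.081  0.036] jig [-0.059 -0.1    0.036]
damper_bA [ 0.526 -0.068  0.036] jig [-0.031 -0.081  0.036]
B [ 0.525 -0.095  0.036] jig [-0.026 -0.107  0.036]
C [ 0.461 -0.09   0.036] jig [-0.089 -0.116  0.036]
D [ 0.465 -0.064  0.036] jig [-0.091 -0.09   0.036]
```

Measured against the text:

| Item | Measured | Check |
|---|---|---|
| Knob | z 0.105 m | ≈ 0.104 ✓ |
| Wedge block top | z 0.044 m | ✓ |
| Wedge block to thin end | 126 mm | ≈ 125 ✓ |
| Mark | z 0.0445 m | within 42–50 mm ✓ |
| Jig yaw | −0.221 rad | under 0.25 ✓ |

First move: travel to a point in front of the knob, jig (−0.095, 0.156), staying high.

{"op": "servo_tool", "data": {"plan": "-0.394 -0.224 0.03 -12; -0.394 -0.224 0.03 -12; -0.394 -0.224 0.03 -12; -0.394 -0.224 0.03 -12; -0.394 -0.224 0.03 -12; -0.394 -0.224 0.03 -12; -0.394 -0.224 0.03 -12; -0.394 -0.224 0.03 -12; -0.394 -0.224 0.03 -12; -0.394 -0.224 0.03 -12; -0.394 -0.224 0.03 -12; -0.394 -0.224 0.03 -12", "grip": 1, "grip_force": 10}}

```text
t: 1.15
tool_pos: [0.5175, 0.1718, 0.2047]
orientation: [0.354, 3.121, -0.004]
force: [0.4, 0.1, 0.4]
opening: 0.0174
gripper_force: 0.0
```

```bash
cat >> h.py <<'E'
V=np.load('jig.npy')
def j2w(X):
    return R.from_euler('z',V[2]).as_matrix()@np.array(X,float)+[V[0],V[1],0]
def w2j(X): return R.from_euler('z',V[2]).as_matrix().T@(np.array(X,float)-[V[0],V[1],0])
def shift(Xw,yaw_y=None):
    s=status.read_state();M=R.from_rotvec(s["orientation"]).as_matrix()
    d=M.T@(np.array(Xw)-s["tool_pos"]);a=0
    if yaw_y is not None:  # desired world angle of tool y
        a=-np.degrees((yaw_y-np.arctan2(M[1,1],M[0,1])+np.pi/2)%np.pi-np.pi/2)
    return d.round(4).tolist(),round(float(a),2)
def red(fn,mn=15):
    h=cv2.cvtColor(cv2.imread(f'pics/{fn}.png'),cv2.COLOR_BGR2HSV)
    m=(((h[...,0]<5)|(h[...,0]>174))&(h[...,1]>190)&(h[...,2]>90)).astype('uint8')
    k,l,st,ce=cv2.connectedComponentsWithStats(m)
    return [(st[j].tolist(),ce[j].round(1).tolist()) for j in range(1,k) if st[j,4]>mn]
E
python3 - <<'E'
from h import *
c=snap('wrist','w1');print(red('w1'));print('pred',proj(c,[.5519,.1687,.105]))
print(shift(j2w([-.095,.156,.105]),V[2]+np.pi/2), w2j(status.read_state()['tool_pos']))
E
```

```text
[([270, 257, 21, 18, 144], [277.2, 266.9])]
pred [np.float64(284.1806979168407), np.float64(258.51650281037485)]
([0.0017, 0.0022, 0.0999], -0.26) [-0.09328758  0.15391969  0.20487385]
```

View pics/w1.png

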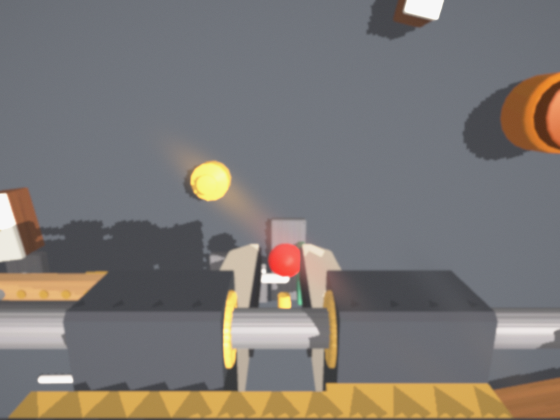

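Wrist view: the knob at (285,260) matches the prediction of (284,258). The key weight is at (211,181) and damper_b at the left edge. The fingers stand in front of the knob, so descend to z = 0.105 m.

{"op": "servo_tool", "data": {"plan": "0.002 0.002 0.035 0; 0.002 0.002 0.07 0; 0.002 0.002 0.1 0; 0.002 0.002 0.1 0; 0.002 0.002 0.1 0"}}

```text
t: 1.62
tool_pos: [0.5111, 0.1805, 0.1041]
orientation: [-0.343, -3.118, 0.002]
force: [-0.8, 0.0, 0.5]
opening: 0.0004
gripper_force: 0.0
```

{"op": "servo_tool", "data": {"plan": "-0.015 0 0 0; -0.03 0 0 0; -0.04 0 0 0; -0.05 0 0 0; -0.057 0 0 0; -0.064 0 0 0; -0.071 0 0 0; -0.078 0 0 0; -0.085 0 0 0; -0.087 0 0 0; -0.087 0 0 0; -0.087 0 0 0"}}

```text
t: 2.62
tool_pos: [0.5984, 0.1609, 0.1057]
orientation: [0.346, 3.122, -0.0]
force: [0.7, 0.2, 0.0]
opening: 0.0005
gripper_force: 0.0
```

```bash
python3 - <<'E'
from h import *
print(w2j(status.read_state()['tool_pos']))
for n in ('top','scene'): snap(n,n+'1');print(red(n+'1'))
p=red('scene1')[0][1]
for a in (0,.5,.8,.9,.95):
    X=j2w([-.018+.085*np.sin(a-.47),.156,.028+.085*np.cos(a-.47)]);print(a,np.round(proj(load('top1'),X),1),np.round(proj(load('scene1'),X),1))
E
```

```text
[-0.00996963  0.15875614  0.10573942]
[([332, 87, 14, 28, 228], [338.9, 100.1]), ([305, 183, 9, 9, 41], [308.6, 187.6])]
[([380, 221, 9, 8, 58], [384.3, 224.3]), ([248, 248, 9, 7, 34], [252.0, 251.8]), ([243, 341, 26, 29, 327], [254.7, 355.9])]
0 [181.4 172.7] [374.2 205.6]
0.5 [185.  156.4] [380.4 214.3]
0.8 [187.9 147.4] [383.5 222.9]
0.9 [188.9 144.7] [384.4 226.1]
0.95 [189.4 143.5] [384.8 227.7]
```

The lever now measures about 0.87 rad in the scene view, knob at (384.5,225), so it is in float. Retreat back and up, then go over the wedge.

{"op": "servo_tool", "data": {"plan": "0.03 0 0 0; 0.05 0 -0.02 0; 0.06 0 -0.06 0; 0.06 0 -0.1 0; 0.06 0 -0.1 0", "grip": -0.3}}

```text
t: 3.13
tool_pos: [0.5429, 0.1754, 0.2151]
orientation: [0.343, 3.111, 0.006]
force: [1.8, 0.9, 2.0]
opening: 0.029
gripper_force: 0.0
```

```bash
python3 -c "
from h import *
print(shift([.391,-.324,.2],-.446+np.pi/2))
print(red('scene1')[1])"
```

```text
([0.0396, -0.5205, 0.0118], 12.98)
([248, 248, 9, 7, 34], [252.0, 251.8])
```

{"op": "servo_tool", "data": {"plan": "0.04 -0.52 0.01 13; 0.04 -0.52 0.01 13; 0.04 -0.52 0.01 13; 0.04 -0.52 0.01 13; 0.04 -0.52 0.01 13; 0.04 -0.52 0.01 13; 0.04 -0.52 0.01 13; 0.04 -0.52 0.01 13; 0.04 -0.52 0.01 13; 0.04 -0.52 0.01 13; 0.04 -0.52 0.01 13; 0.04 -0.52 0.01 13"}}

```text
t: 4.13
tool_pos: [0.3922, -0.3057, 0.1962]
orientation: [0.697, 3.062, -0.001]
force: [0.2, 0.7, -0.3]
opening: 0.0605
gripper_force: 0.0
```

{"op": "servo_tool", "data": {"plan": "0 -0.02 0 0; 0 -0.02 0 0; 0 -0.02 0 0; 0 -0.02 0 0"}}

```text
t: 4.47
tool_pos: [0.3848, -0.3212, 0.1959]
orientation: [-0.697, -3.063, -0.001]
force: [-0.6, -0.7, 0.6]
opening: 0.0601
gripper_force: 0.0
```

```bash
python3 -c "
from h import *
c=snap('wrist','w2');s=status.read_state();print(s['tool_pos'],s['t'],shift([.391,-.324,.2],-.446+np.pi/2))
print([np.round(proj(c,p),0).tolist() for p in ([.391,-.324,.044],[.505,-.3785,.003])])"
```

```text
[ 0.38504893 -0.32086453  0.19593326] 4.5167 ([-0.0067, -0.0003, -0.0041], -0.02)
[[277.0, 204.0], [278.0, 315.0]]
```

View pics/w2.png

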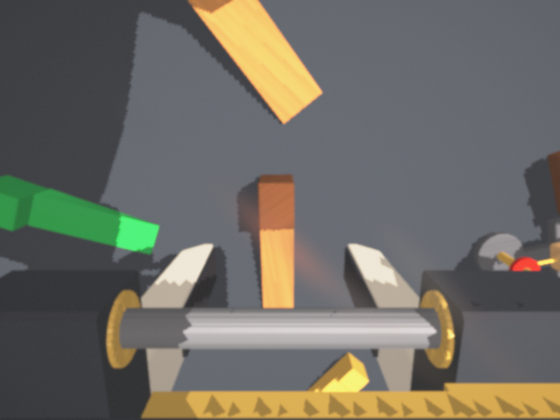

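Wrist view: the block top's centre is at (276.5,202), against a prediction of (277,204), and its axis runs straight down the image, so the pose is confirmed. The green and large wedges are clear of the fingers. Descend and grasp.

{"op": "servo_tool", "data": {"plan": "-0.006 0 0.04 0; -0.006 0 0.08 0; -0.006 0 0.12 0; -0.006 0 0.15 0; -0.006 0 0.167 0; -0.006 0 0.167 0; -0.006 0 0.167 0; -0.006 0 0.167 0"}}

```text
t: 5.18
tool_pos: [0.3914, -0.3247, 0.0308]
orientation: [0.694, 3.062, -0.002]
force: [-0.3, -0.1, -0.2]
opening: 0.0603
gripper_force: 0.0
```

{"op": "servo_tool", "data": {"plan": "0 0 0 0; 0 0 0 0; 0 0 0 0; 0 0 0 0; 0 0 0 0; 0 0 0 0; 0 0 0 0", "grip": 1, "grip_force": 25}}

```text
t: 5.77
tool_pos: [0.3902, -0.3249, 0.0295]
orientation: [0.697, 3.063, -0.001]
force: [-2.4, 0.1, 4.6]
opening: 0.0298
gripper_force: 24.9
```

{"op": "servo_tool", "data": {"plan": "0 0 -0.03 0; 0 0 -0.06 0; 0 0 -0.09 0; 0 0 -0.09 0; 0 0 -0.09 0"}}

```text
t: 6.18
tool_pos: [0.3912, -0.3256, 0.1211]
orientation: [0.696, 3.06, -0.003]
force: [0.2, -1.1, -0.7]
opening: 0.0296
gripper_force: 24.9
```

```bash
python3 -c "
from h import *
s=status.read_state();print(s['tool_pos'],s['opening'],s['gripper_force'],shift(j2w([-.16,0,.115]),V[2]+np.pi/2))"
```

```text
[ 0.39118114 -0.32563063  0.12107971] 0.029562366092147227 24.93252396583557 ([0.1342, 0.3399, 0.0051], -12.97)
```

Wedge gripped, opening 29.6 mm. Pull back first so the thin end stays clear of the gauge post, then go sideways to the lane.

{"op": "servo_tool", "data": {"plan": "0.04 0 -0.01 0; 0.08 0.02 -0.02 0; 0.115 0.05 -0.02 0; 0.134 0.09 -0.02 -6; 0.134 0.13 -0.02 -13; 0.134 0.17 -0.02 -13; 0.134 0.21 -0.02 -13; 0.134 0.25 -0.02 -13; 0.134 0.29 -0.02 -13; 0.134 0.33 -0.02 -13; 0.134 0.34 -0.02 -13; 0.134 0.34 -0.02 -13"}}

```text
t: 7.18
tool_pos: [0.4157, 0.0426, 0.1373]
orientation: [-0.338, -3.12, -0.0]
force: [0.1, -0.6, -0.8]
opening: 0.0298
gripper_force: 24.9
```

{"op": "servo_tool", "data": {"plan": "0 0 0 0; 0 0 0 0; 0 0 0 0"}}

```text
t: 7.43
tool_pos: [0.4155, 0.0387, 0.1384]
orientation: [-0.348, -3.121, 0.001]
force: [0.3, 0.8, -0.6]
opening: 0.0301
gripper_force: 24.9
```

```bash
python3 - <<'E'
from h import *
s=status.read_state();print(s['tool_pos'],w2j(s['tool_pos']),s['force'],shift(j2w([-.16,0,.03]),V[2]+np.pi/2))
for n in ('wrist','top','scene'): snap(n,n+'3')
w=cv2.imread('pics/wrist3.png');t=cv2.imread('pics/top3.png');q=cv2.imread('pics/scene3.png')
a=cv2.resize(w,(400,300));b=cv2.resize(t[140:230,165:325],(400,225),interpolation=cv2.INTER_CUBIC)
d=cv2.resize(q[195:285,230:390],(800,300)[::1] if 0 else (533,300),interpolation=cv2.INTER_CUBIC)
im=np.zeros((600,800,3),'uint8');im[:300,:400]=a;im[:225,400:]=b;im[300:,:533]=d
cv2.imwrite('pics/c2.png',im)
E
```

```text
[0.41553375 0.03868142 0.13840993] [-0.16159909 -0.00056245  0.13840993] [ 0.27009983  0.81121469 -0.60063092] ([-0.0017, 0.0006, 0.1084], -0.07)
```

View pics/c2.png

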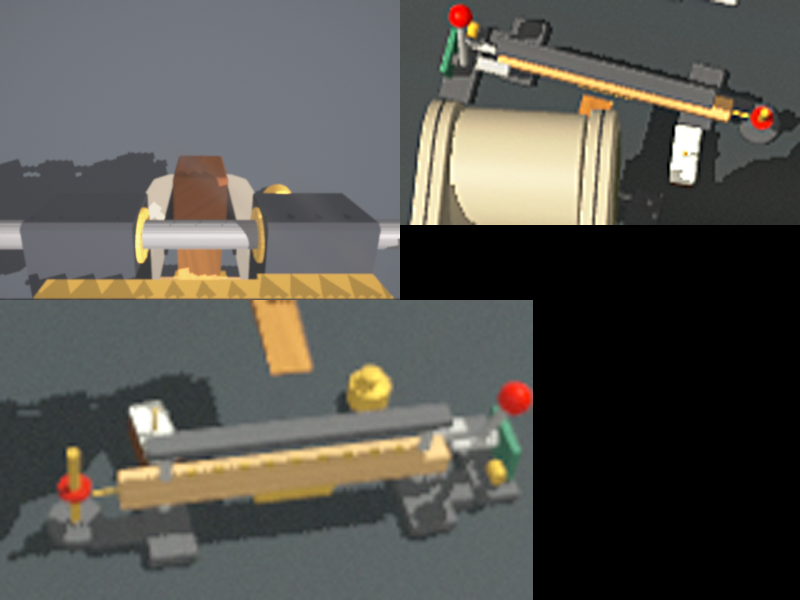

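The composite shows the wedge hanging in the lane, thin end pointing at the brass foot; the key weight is at the right and damper_b at the left, both undisturbed. The lever stands in float. Lower to the slate.

{"op": "servo_tool", "data": {"plan": "-0.001 0 0.035 0; -0.001 0 0.07 0; -0.001 0 0.095 0; -0.001 0 0.106 0; -0.001 0 0.108 0; -0.001 0 0.108 0; -0.001 0 0.108 0"}}

```text
t: 8.17
tool_pos: [0.4176, 0.0394, 0.0316]
orientation: [0.347, 3.122, 0.0]
force: [-0.6, -0.2, -1.3]
opening: 0.0301
gripper_force: 25.0
```

{"op": "servo_tool", "data": {"plan": "-0.015 0 0 0; -0.03 0 0 0; -0.045 0 0 0; -0.052 0 0 0; -0.055 0 0 0; -0.055 0 0 0", "grip_force": 15}}

```text
t: 8.67
tool_pos: [0.4704, 0.0277, 0.0312]
orientation: [-0.346, -3.12, -0.0]
force: [-3.6, 0.9, -0.7]
opening: 0.0299
gripper_force: 15.0
```

```bash
python3 -c "
from h import *
s=status.read_state();print(s['tool_pos'],w2j(s['tool_pos']),s['force'],shift(j2w([-.08,0,.03]),V[2]+np.pi/2))"
```

```text
[0.47038915 0.02773331 0.03121919] [-0.10567796  0.00078037  0.03121919] [-3.57565309  0.92679728 -0.6666423 ] ([-0.0257, -0.0008, 0.0012], 0.01)
```

Contact with the foot came at jig x ≈ −0.1057, exactly as the geometry predicts. Push on.

{"op": "servo_tool", "data": {"plan": "-0.004 0 0.001 0; -0.008 0 0.001 0; -0.012 0 0.001 0; -0.016 0 0.001 0; -0.02 0 0.001 0; -0.024 0 0.001 0; -0.026 -0.001 0.001 0; -0.026 -0.001 0.001 0"}}

```text
t: 9.33
tool_pos: [0.4945, 0.0215, 0.0296]
orientation: [-0.345, -3.119, -0.001]
force: [-4.5, 2.3, -2.9]
opening: 0.03
gripper_force: 15.0
```

```bash
python3 -c "
from h import *
s=status.read_state();print(s['tool_pos'],w2j(s['tool_pos']),s['force'])
snap('scene','scene4');snap('wrist','wrist4');print(red('scene4'),red('wrist4'))
for z in (.042,.044,.046,.048,.05): print(z,proj(load('scene4'),j2w([0,-.168,z])))"
```

```text
[0.49451715 0.02145034 0.02961445] [-8.07595173e-02 -6.07744300e-05  2.96144545e-02] [-4.54004173  2.25512256 -2.92655856]
[([380, 220, 9, 9, 61], [384.0, 224.0]), ([248, 249, 9, 6, 30], [252.0, 251.9]), ([243, 341, 27, 29, 331], [254.8, 355.9])] []
0.042 [np.float64(251.39857894623842), np.float64(253.1393559380042)]
0.044 [np.float64(251.37618082962337), np.float64(252.6182331003128)]
0.046 [np.float64(251.3537203953593), np.float64(252.09566035722816)]
0.048 [np.float64(251.33119738300698), np.float64(251.57163164927417)]
0.05 [np.float64(251.3086115306739), np.float64(251.04614088316265)]
```

The wedge is at −0.0808, which should give a rise of about 5 mm. Release it, then measure band and pointer with the wrist camera from two sides.

{"op": "servo_tool", "data": {"plan": "0 0 0 0; 0 0 0 0; 0 0 0 0; 0 0 0 0; 0 0 -0.04 0; 0 0 -0.08 0; 0 0 -0.11 0; 0 0 -0.11 0; 0 0 -0.11 0", "grip": -0.1}}

```text
t: 10.18
tool_pos: [0.4983, 0.0209, 0.143]
orientation: [0.345, 3.116, 0.0]
force: [-0.0, -0.7, -0.2]
opening: 0.0509
gripper_force: 0.0
```

```bash
python3 -c "
from h import *
s=status.read_state();print(s['tool_pos'],s['opening'],s['force'],shift(j2w([.02,-.05,.14]),V[2]+np.pi/2))"
```

```text
[0.49834183 0.02092089 0.14301878] 0.050895059529900456 [-0.04481938 -0.65773992 -0.1948064 ] ([-0.0969, -0.0503, 0.0036], 0.03)
```

{"op": "servo_tool", "data": {"plan": "-0.04 -0.02 0 0; -0.07 -0.04 0 0; -0.097 -0.05 0 0; -0.097 -0.05 0 0; -0.097 -0.05 0 0; -0.097 -0.05 0 0"}}

```text
t: 10.68
tool_pos: [0.5785, -0.0486, 0.1381]
orientation: [-0.346, -3.119, -0.001]
force: [0.2, -0.3, -0.3]
opening: 0.0511
gripper_force: 0.0
```

```bash
python3 -c "
from h import *
snap('wrist','wA');print(red('wA'),proj(load('wA'),j2w([0,-.168,.045])))"
```

```text
[([79, 172, 39, 35, 713], [101.0, 187.9])] [np.float64(98.1166369872135), np.float64(191.22172217392045)]
```

{"op": "servo_tool", "data": {"plan": "0 -0.04 0 0; 0 -0.08 0 0; 0 -0.12 0 0; 0 -0.16 0 0; 0 -0.2 0 0; 0 -0.24 0 0; 0 -0.24 0 0; 0 -0.24 0 0; 0 -0.24 0 0"}}

```text
t: 11.48
tool_pos: [0.527, -0.282, 0.1399]
orientation: [-0.346, -3.122, -0.001]
force: [0.8, 0.4, 0.1]
opening: 0.0511
gripper_force: 0.0
```

```bash
python3 - <<'E'
from h import *
snap('wrist','wB');print(red('wB'),proj(load('wB'),j2w([0,-.168,.045])))
ims=[]
for n in 'wA','wB':
    u,v=np.round(proj(load(n),j2w([0,-.16,.045]))).astype(int);x0=int(np.clip(u-40,0,480));y0=int(np.clip(v-30,0,340))
    print(n,x0,y0);ims.append(cv2.resize(cv2.imread(f'pics/{n}.png')[y0:y0+60,x0:x0+80],(400,300),interpolation=cv2.INTER_CUBIC))
s=cv2.imread('pics/scene4.png');t=snap('top','top5');t=cv2.imread('pics/top5.png')
im=np.vstack([np.hstack(ims),np.hstack([cv2.resize(s[225:285,225:305],(400,300),interpolation=cv2.INTER_CUBIC),cv2.resize(t[150:210,200:280],(400,300),interpolation=cv2.INTER_CUBIC)])])
cv2.imwrite('pics/c3.png',im)
E
```

```text
[([446, 171, 26, 34, 339], [455.3, 189.4]), ([470, 173, 11, 13, 48], [474.8, 179.2])] [np.float64(459.0924765654844), np.float64(188.69834284675755)]
wA 70 161
wB 431 159
```

View pics/c3.png

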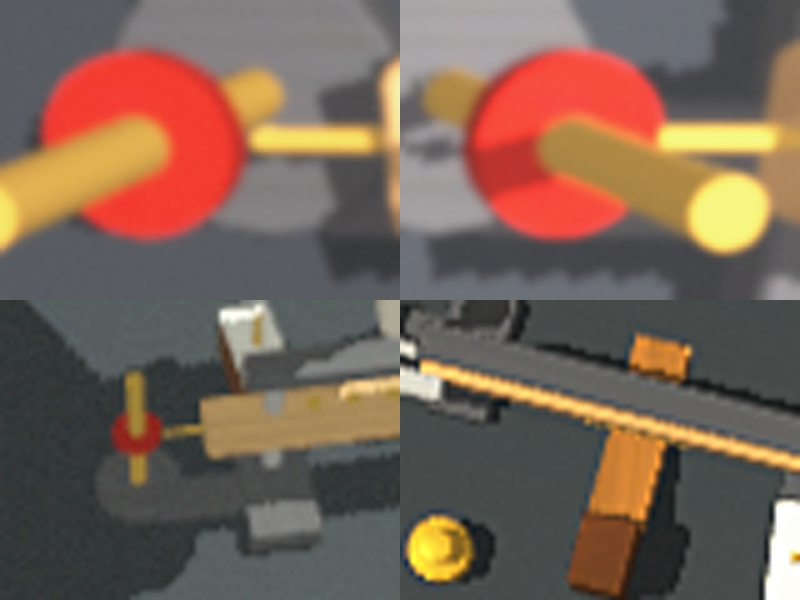

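The close crops show the collar and pointer sharply. In view A the collar spans x 78.4–119 px and y 170.6–209 px, with the pointer tip at about (119.6,188.8). In view B the collar spans x 443.8–484 px and y 168.6–207 px. The top crop (lower right) shows the wedge standing under the rail. Fit the collar as a cylinder.

```bash
cat > fit.py <<'E'
from h import *
from scipy.optimize import least_squares
a=np.linspace(0,2*np.pi,180)
def bbox(c,m):
    P=np.array([proj(c,[m[0]+.012*np.cos(t),m[1]+.012*np.sin(t),m[2]+z]) for z in (-.0025,.0025) for t in a])
    return [P[:,0].min(),P[:,0].max(),P[:,1].min(),P[:,1].max()]
def fit(obs):
    f=lambda m:np.ravel([np.subtract(bbox(load(n),m),o) for n,o in obs.items()])
    r=least_squares(f,[*j2w([0,-.168,.045])],x_scale=.01,diff_step=1e-4);return r.x,r.fun
E
python3 - <<'E'
from fit import *
for d in (0,.5):
    m,e=fit({'wA':np.array([78.4,119,170.6,209])-d,'wB':np.array([443.8,484,168.6,207])-d})
    print('mark',m.round(4),w2j(m).round(4),e.round(1))
    c=load('wA');dj=R.from_euler('z',V[2]).as_matrix()
    for h in (.003,.004,.005,.006,.007,.008):
        tip=m+dj@[0,.014,0];tip[2]=.037+.0015+h;print(h,np.round(proj(c,tip),1),'obs',119.6-d,188.8-d)
E
```

```text
mark [ 0.5357 -0.1581  0.0474] [-0.0012 -0.1662  0.0474] [-0.  -0.   0.7 -0.1 -0.   0.1  0.3 -0.8]
0.003 [124.  188.3] obs 119.6 188.8
0.004 [123.4 188.6] obs 119.6 188.8
0.005 [122.8 188.9] obs 119.6 188.8
0.006 [122.2 189.2] obs 119.6 188.8
0.007 [121.5 189.5] obs 119.6 188.8
0.008 [120.9 189.8] obs 119.6 188.8
mark [ 0.5353 -0.1584  0.0473] [-0.0016 -0.1666  0.0473] [-0.1 -0.   0.7 -0.1 -0.   0.1  0.3 -0.8]
0.003 [123.4 187.8] obs 119.1 188.3
0.004 [122.8 188.1] obs 119.1 188.3
0.005 [122.2 188.4] obs 119.1 188.3
0.006 [121.6 188.7] obs 119.1 188.3
0.007 [121. 189.] obs 119.1 188.3
0.008 [120.4 189.3] obs 119.1 188.3
```

```bash
python3 - <<'E'
from fit import *
s=load('scene4');A=load('wA');B=load('wB');t=load('top5')
print('thin end jig',w2j(onz(t,(252-.5,157.4-.5),.003)),'block top',w2j(onz(t,(200+205/5-.5,150+(555-300)/5-.5),.044)))
dj=R.from_euler('z',V[2]).as_matrix()
m,e=fit({'wA':np.array([78.4,119,170.6,209])-.5,'wB':np.array([443.8,484,168.6,207])-.5})
print('scene band bbox pred',np.round(bbox(s,m),1),'obs',[247.2,257.2,247.4,256])
P=lambda c,y,z,x=0:np.round(proj(c,m*[1,1,0]+dj@[x,y+.168,z]),1)
for h in (.004,.006,.008,.010):
    print(h,'scene tip/base',P(s,-.154,.0385+h),P(s,-.1265,.0385+h),'A tip, railend',P(A,-.154,.0385+h),P(A,-.1265,.047+h),P(A,-.1265,.047+h,.012),P(A,-.1265,.047+h,-.012),'B base,railtop',P(B,-.1265,.0385+h),P(B,-.1265,.047+h,-.012))
a=cv2.imread('pics/wA.png');b=cv2.imread('pics/wB.png');sc=cv2.imread('pics/scene4.png')
x=cv2.resize(a[158:218,105:185],(400,300),interpolation=cv2.INTER_CUBIC);y=cv2.resize(b[158:218,470:550],(400,300),interpolation=cv2.INTER_CUBIC)
z=cv2.resize(sc[237:267,240:280],(400,300),interpolation=cv2.INTER_CUBIC);w=cv2.resize(cv2.imread('pics/scene1.png')[237:267,240:280],(400,300),interpolation=cv2.INTER_CUBIC)
cv2.imwrite('pics/c4.png',np.vstack([np.hstack([x,y]),np.hstack([z,w])]))
E
```

```text
thin end jig [0.04642112 0.00352066 0.003     ] block top [-0.08182333 -0.00098465  0.044     ]
scene band bbox pred [246.9 256.8 246.8 255.7] obs [247.2, 257.2, 247.4, 256]
0.004 scene tip/base [257.6 251.8] [268.6 250.5] A tip, railend [122.8 188.1] [160.3 190.7] [161.7 208.8] [158.8 172.2] B base,railtop [521.7 185.6] [533.  169.8]
0.006 scene tip/base [257.5 251.3] [268.6 249.9] A tip, railend [121.6 188.7] [159.3 191.4] [160.8 209.6] [157.8 172.7] B base,railtop [523.5 186.2] [535.  170.3]
0.008 scene tip/base [257.5 250.7] [268.6 249.4] A tip, railend [120.4 189.3] [158.4 192. ] [159.9 210.3] [156.8 173.2] B base,railtop [525.4 186.8] [537.1 170.8]
0.01 scene tip/base [257.5 250.2] [268.6 248.9] A tip, railend [119.1 190. ] [157.4 192.7] [158.9 211.1] [155.8 173.7] B base,railtop [527.4 187.4] [539.2 171.3]
```

View pics/c4.png

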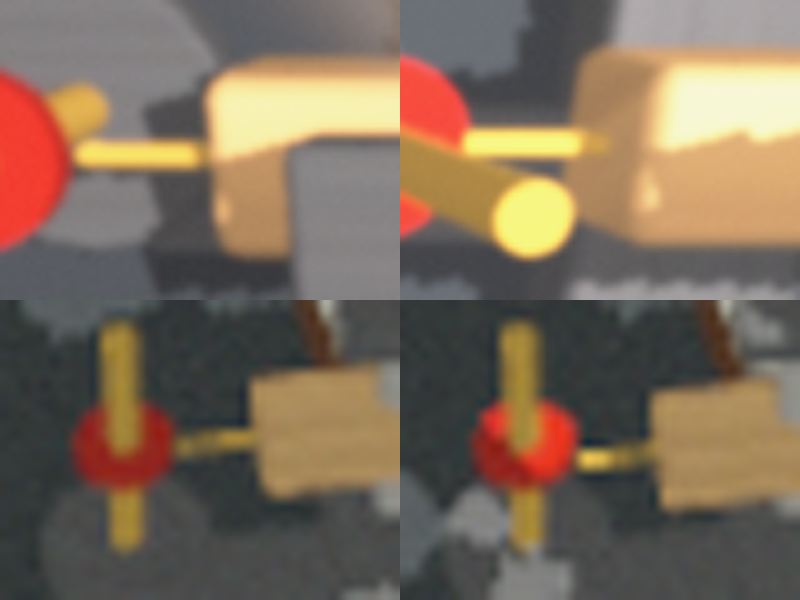

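Scene crops before and after (bottom row): the rail corner and pointer rose by about 1.6 px, or 5–6 mm. That fits the 5.3 mm expected from the wedge at u ≈ 79 mm. The band centre is at z ≈ 47.4 mm, so the target rise is about 10.4 mm and the wedge needs about 22–25 mm more. Back to the wedge.

```bash
python3 -c "
from h import *
print(shift(j2w([-.081,0,.14]),V[2]+np.pi/2))"
```

```text
([0.0981, 0.2884, 0.0001], 0.14)
```

{"op": "servo_tool", "data": {"plan": "0.01 0.035 -0.01 0; 0.025 0.07 -0.01 0; 0.037 0.105 -0.01 0; 0.05 0.14 -0.01 0; 0.06 0.175 -0.01 0; 0.072 0.21 -0.01 0; 0.085 0.245 -0.01 0; 0.098 0.28 0 0; 0.098 0.288 0 0; 0.098 0.288 0 0; 0.098 0.288 0 0"}}

```text
t: 12.5
tool_pos: [0.4946, 0.0203, 0.1402]
orientation: [0.34, 3.123, -0.001]
force: [0.2, -0.5, 0.3]
opening: 0.0511
gripper_force: 0.0
```

```bash
python3 -c "
from h import *
print(shift(j2w([-.081,0,.0305]),V[2]+np.pi/2))"
```

```text
([0.0006, 0.0012, 0.1097], 0.23)
```

{"op": "servo_tool", "data": {"plan": "0.001 0.001 0.035 0; 0.001 0.001 0.07 0; 0.001 0.001 0.1 0; 0.001 0.001 0.11 0; 0.001 0.001 0.11 0; 0.001 0.001 0.11 0"}}

```text
t: 13.0
tool_pos: [0.4943, 0.0197, 0.0307]
orientation: [-0.347, -3.122, 0.0]
force: [0.1, -0.1, 0.4]
opening: 0.0509
gripper_force: 0.0
```

{"op": "servo_tool", "data": {"plan": "0 0 0 0; 0 0 0 0; 0 0 0 0; 0 0 0 0; 0 0 0 0; 0 0 0 0", "grip": 1, "grip_force": 15}}

```text
t: 13.5
tool_pos: [0.4952, 0.0206, 0.0316]
orientation: [0.344, 3.12, 0.0]
force: [-0.8, -0.2, 7.6]
opening: 0.0298
gripper_force: 15.0
```

{"op": "servo_tool", "data": {"plan": "-0.004 0 0 0; -0.008 0 0 0; -0.012 0 0 0; -0.016 0 0 0; -0.019 0 0 0; -0.022 0 0 0; -0.022 0 0 0; -0.022 0 0 0"}}

```text
t: 14.17
tool_pos: [0.513, 0.0165, 0.0297]
orientation: [-0.344, -3.117, -0.001]
force: [-10.7, 3.1, 8.5]
opening: 0.0297
gripper_force: 15.0
```

```bash
python3 -c "
from h import *
s=status.read_state();print(w2j(s['tool_pos']),s['force'])"
```

```text
[-0.06168816 -0.0008557   0.02967719] [-10.71732338   3.054176     8.45064955]
```

{"op": "servo_tool", "data": {"plan": "0 0 0 0; 0 0 0 0; 0 0 0 0; 0 0 0 0; 0 0 -0.04 0; 0 0 -0.08 0; -0.03 -0.02 -0.11 0; -0.06 -0.04 -0.11 0; -0.078 -0.05 -0.11 0; -0.078 -0.05 -0.11 0; -0.078 -0.05 -0.11 0; -0.078 -0.05 -0.11 0", "grip": -0.1}}

```text
t: 15.17
tool_pos: [0.5798, -0.0497, 0.1393]
orientation: [-0.346, -3.121, -0.001]
force: [-0.5, 0.6, -0.7]
opening: 0.0508
gripper_force: 0.0
```

```bash
python3 -c "
from h import *
snap('wrist','wC');snap('scene','scene6');snap('top','top6');print(w2j(status.read_state()['tool_pos']),red('wC'),red('scene6'),proj(load('wC'),[.5355,-.1583,.0474]))"
```

```text
[ 0.01782488 -0.05033356  0.13955116] [([81, 170, 39, 34, 701], [102.7, 185.1])] [([380, 220, 9, 9, 64], [384.2, 223.9]), ([248, 249, 9, 6, 29], [252.2, 251.9]), ([243, 341, 26, 29, 330], [254.7, 355.9])] [np.float64(100.28827649855387), np.float64(187.02590791528914)]
```

{"op": "servo_tool", "data": {"plan": "0 -0.04 0 0; 0 -0.08 0 0; 0 -0.12 0 0; 0 -0.16 0 0; 0 -0.2 0 0; 0 -0.24 0 0; 0 -0.24 0 0; 0 -0.24 0 0; 0 -0.24 0 0"}}

```text
t: 16.07
tool_pos: [0.5279, -0.2835, 0.1398]
orientation: [-0.346, -3.122, -0.001]
force: [0.2, -0.4, -0.2]
opening: 0.051
gripper_force: 0.0
```

```bash
cat > view.py <<'E'
from fit import *
import sys
a,b,s,t,o=sys.argv[1:]
m=[.5355,-.1583,.0474];L=[]
for n in (a,b):
    u,v=np.round(proj(load(n),m)).astype(int);x0,y0=int(u)-30,int(v)-30;print(n,x0,y0)
    L.append(cv2.resize(cv2.imread(f'pics/{n}.png')[y0:y0+60,x0:x0+80],(400,300),interpolation=cv2.INTER_CUBIC))
z=cv2.resize(cv2.imread(f'pics/{s}.png')[237:267,240:280],(400,300),interpolation=cv2.INTER_CUBIC)
w=cv2.resize(cv2.imread(f'pics/{t}.png')[150:210,200:280],(400,300),interpolation=cv2.INTER_CUBIC)
cv2.imwrite(f'pics/{o}.png',np.vstack([np.hstack(L),np.hstack([z,w])]))
E
python3 -c "
from h import *
snap('wrist','wD');print(red('wD'))"; python3 view.py wC wD scene6 top6 c5
```

```text
[([448, 169, 27, 33, 352], [457.6, 188.6])]
wC 70 157
wD 436 156
```

View pics/c5.png

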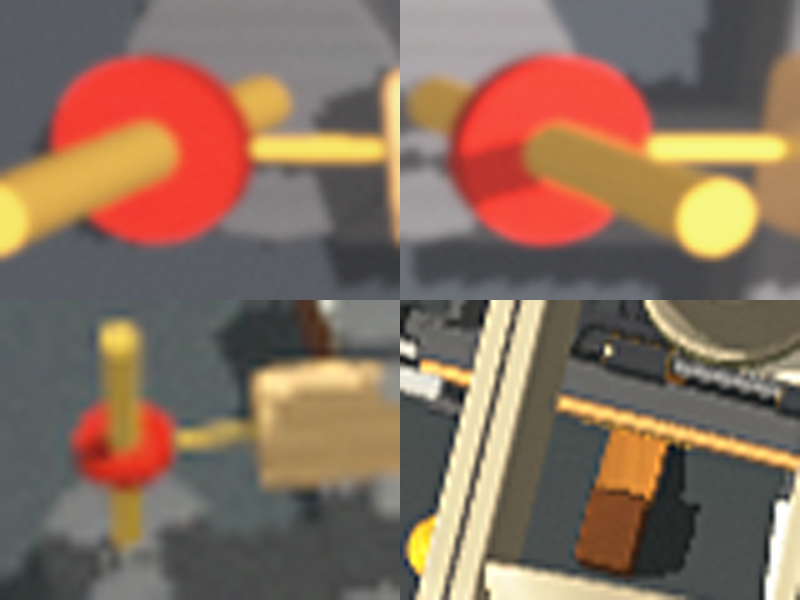

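View C/D (top row): the tip sits right at the collar edge in both. The scene crop (lower left) shows pointer and band nearly level, and the top crop shows the block moved about 14 mm. The sideways baseline runs along the pointer, so it gives weak heights. I'll take two more views with a baseline along jig x and fit band and pointer numerically.

```bash
python3 -c "
from h import *
print(shift(j2w([-.02,-.15,.14]),V[2]+np.pi/2))"
```

```text
([0.0386, 0.1397, -0.0], 0.09)
```

{"op": "servo_tool", "data": {"plan": "0.01 0.04 0 0; 0.02 0.08 0 0; 0.03 0.11 0 0; 0.038 0.135 0 0; 0.038 0.135 0 0; 0.038 0.135 0 0; 0.038 0.135 0 0"}}

```text
t: 16.7
tool_pos: [0.5208, -0.1433, 0.1403]
orientation: [0.342, 3.122, -0.001]
force: [-0.9, -0.6, -0.4]
opening: 0.0512
gripper_force: 0.0
```

```bash
python3 -c "
from h import *
snap('wrist','wE');print(red('wE'),w2j(status.read_state()['tool_pos']),proj(load('wE'),[.5355,-.1583,.0474]))"
```

```text
[] [-0.0188169  -0.15574279  0.14026142] [np.float64(260.3661720510955), np.float64(239.64557836125437)]
```

{"op": "servo_tool", "data": {"plan": "-0.04 0 0 0; -0.08 0 0 0; -0.12 0 0 0; -0.15 0 0 0; -0.15 0 0 0; -0.15 0 0 0; -0.15 0 0 0"}}

```text
t: 17.33
tool_pos: [0.6663, -0.1777, 0.1392]
orientation: [-0.347, -3.121, -0.0]
force: [-0.5, -0.2, 1.1]
opening: 0.051
gripper_force: 0.0
```

```bash
cat > rel.py <<'E'
from fit import *
def contour(n):
    im=cv2.imread(f'pics/{n}.png');h=cv2.cvtColor(im,cv2.COLOR_BGR2HSV)
    g=(((h[...,0]<8)|(h[...,0]>172))&(h[...,1]>150)&(h[...,2]>50)).astype('uint8')
    u,v=proj(load(n),[.5355,-.1583,.0474]);w=np.zeros_like(g);cv2.circle(w,(int(u),int(v)),32,1,-1);g*=w
    P=np.vstack([c[:,0] for c in cv2.findContours(g,cv2.RETR_EXTERNAL,cv2.CHAIN_APPROX_NONE)[0] if len(c)>12])
    return cv2.convexHull(P)[:,0],P
def hull(c,m):
    return cv2.convexHull(np.array([proj(c,[m[0]+.012*np.cos(t),m[1]+.012*np.sin(t),m[2]+z]) for z in (-.0025,.0025) for t in a],np.float32))
def markfit(ns):
    C={n:contour(n)[1] for n in ns}
    # mask contour pixels lie half a pixel inside
    def f(p):
        r=[]
        for n in ns:
            H=hull(load(n),p);d=np.array([cv2.pointPolygonTest(H,(float(x),float(y)),True)-.5 for x,y in C[n]]);r+=list(d)
        return np.array(r)
    r=least_squares(f,[.5355,-.1583,.0464],x_scale=.01,diff_step=2e-4,loss='cauchy',f_scale=.4);return r.x,np.median(np.abs(r.fun))
def ptr(n,m,h):
    c=load(n);im=cv2.imread(f'pics/{n}.png').astype(float);Y=np.minimum(im[...,1],im[...,2])-im[...,0];dj=R.from_euler('z',V[2]).as_matrix();out=[]
    for y in (-.148,-.145,-.142,-.139):
        u,v=proj(c,m*[1,1,0]+dj@[0,y+.168,.037+h]);col=int(round(u));r0=int(round(v))-9
        p=Y[r0:r0+19,col];p=np.clip(p-max(20,.35*p.max()),0,None);
        if p.max()<15: continue
        out.append((y,col,float((p*np.arange(r0,r0+19)).sum()/p.sum()),int((p>0).sum())))
    return out
if __name__=='__main__':
    import sys
    ns=sys.argv[1:];m,e=markfit(ns);print('mark',m.round(4),w2j(m).round(4),'med',round(e,2))
    dj=R.from_euler('z',V[2]).as_matrix()
    O={n:ptr(n,m,.008) for n in ns}
    for n in ns: print(n,[(o[1],round(o[2],2),o[3]) for o in O[n]])
    def f(p):
        return np.array([np.interp(o[1],*np.array(sorted([proj(load(n),m*[1,1,0]+dj@[p[0],y+.168,p[1]]) for y in (-.155,-.13)])).T)-o[2] for n in ns for o in O[n]])
    r=least_squares(f,[0,.045],x_scale=.001);print('ptr dx,z',r.x.round(4),'res',np.abs(r.fun).mean().round(2),'z_ptr-z_mark',(r.x[1]-m[2]).round(4))
E
python3 -c "
from h import *
snap('wrist','wF');print(red('wF'),w2j(status.read_state()['tool_pos']),proj(load('wF'),[.5355,-.1583,.0474]))"
python3 rel.py wE wF; python3 rel.py wC wD wE wF; python3 rel.py wC wD
python3 - <<'E'
from h import *
L=[]
for n in ('wE','wF'):
    u,v=map(int,proj(load(n),[.5355,-.1583,.0474]));x0,y0=max(u-40,0),max(v-40,0);print(n,x0,y0)
    L.append(cv2.resize(cv2.imread(f'pics/{n}.png')[y0:y0+80,x0:x0+80],(400,400),interpolation=cv2.INTER_CUBIC))
cv2.imwrite('pics/c6.png',np.hstack(L))
E
```

```text
[([242, 0, 36, 19, 475], [259.5, 8.0]), ([221, 350, 49, 41, 1268], [247.4, 368.6])] [ 0.13028023 -0.15655971  0.1398593 ] [np.float64(259.77914490059254), np.float64(-3.33346356533292)]
mark [ 0.535  -0.1583  0.0485] [-0.0018 -0.1666  0.0485] med 0.8
mark [ 0.5352 -0.1583  0.0478] [-0.0017 -0.1666  0.0478] med 0.73
mark [ 0.5353 -0.1584  0.0477] [-0.0016 -0.1666  0.0477] med 0.59
wC [(132, 186.33, 6), (137, 186.17, 6), (141, 186.4, 6), (146, 186.4, 6)]
wD [(494, 187.74, 13), (498, 188.31, 10), (503, 187.68, 10), (507, 185.24, 7)]
ptr dx,z [ 11276.5854 -56414.6241] res 1.01 z_ptr-z_mark -56414.6717
wE 220 199
wF 219 0Traceback (most recent call last):
  File "rel.py", line 31, in <module>
    O={n:ptr(n,m,.008) for n in ns}
         ~~~^^^^^^^^^^
  File "rel.py", line 23, in ptr
    p=Y[r0:r0+19,col];p=np.clip(p-max(20,.35*p.max()),0,None);
                                             ~~~~~^^
    return umr_maximum(a, axis, None, out, keepdims, initial, where)
ValueError: zero-size array to reduction operation maximum which has no identity
Traceback (most recent call last):
  File "rel.py", line 31, in <module>
    O={n:ptr(n,m,.008) for n in ns}
         ~~~^^^^^^^^^^
  File "rel.py", line 23, in ptr
    p=Y[r0:r0+19,col];p=np.clip(p-max(20,.35*p.max()),0,None);
                                             ~~~~~^^
ValueError: zero-size array to reduction operation maximum which has no identity
```

E was hidden by the gripper and F ran off the picture edge, so take two better-placed views.

{"op": "servo_tool", "data": {"plan": "0.027 0.03 0 0; 0.027 0.03 0 0; 0.027 0.03 0 0; 0.027 0.03 0 0"}}

```text
t: 17.72
tool_pos: [0.647, -0.142, 0.1414]
orientation: [0.345, 3.121, -0.001]
force: [1.0, 0.7, 0.1]
opening: 0.0512
gripper_force: 0.0
```

```bash
python3 -c "
from h import *
snap('wrist','wF2');print(red('wF2'),w2j(status.read_state()['tool_pos']),proj(load('wF2'),[.5355,-.1583,.0474]))"
```

```text
[([190, 26, 39, 40, 682], [212.1, 48.7]), ([192, 351, 39, 40, 820], [208.4, 375.8])] [ 0.10443474 -0.12643158  0.14171461] [np.float64(209.95714787561366), np.float64(45.95545050109732)]
```

{"op": "servo_tool", "data": {"plan": "0.04 0 0 0; 0.08 0 0 0; 0.1 0 0 0; 0.1 0 0 0; 0.1 0 0 0; 0.1 0 0 0"}}

```text
t: 18.27
tool_pos: [0.551, -0.1209, 0.1416]
orientation: [0.346, 3.119, -0.001]
force: [1.0, 0.8, 0.1]
opening: 0.0514
gripper_force: 0.0
```

```bash
python3 -c "
from h import *
snap('wrist','wG');snap('top','top7');print(red('wG'),w2j(status.read_state()['tool_pos']),proj(load('wG'),[.5355,-.1583,.0474]))"
python3 rel.py wF2 wG;python3 rel.py wC wF2 wG; python3 view.py wF2 wG scene6 top7 c6
```

```text
[([200, 194, 13, 17, 101], [204.6, 200.5]), ([217, 209, 13, 11, 70], [222.9, 214.8])] [ 0.00551968 -0.12639109  0.14106941] [np.float64(217.49282970283312), np.float64(204.00565250557224)]
mark [ 0.5352 -0.1588  0.0465] [-0.0015 -0.167   0.0465] med 0.59
wF2 [(243, 45.65, 6), (248, 45.7, 7), (253, 45.64, 6), (258, 45.5, 6)]
wG [(247, 203.13, 6), (251, 203.19, 6), (256, 203.34, 6), (260, 203.41, 6)]
ptr dx,z [-0.0002  0.0467] res 0.09 z_ptr-z_mark 0.0001
mark [ 0.5352 -0.1588  0.0466] [-0.0015 -0.167   0.0466] med 0.53
wC [(131, 186.36, 6), (136, 186.16, 7), (140, 186.35, 6), (145, 186.39, 6)]
wF2 [(243, 45.65, 6), (248, 45.7, 7), (253, 45.64, 6), (257, 45.52, 6)]
wG [(247, 203.13, 6), (251, 203.19, 6), (256, 203.34, 6), (260, 203.41, 6)]
ptr dx,z [-0.0001  0.0467] res 0.08 z_ptr-z_mark 0.0001
wF2 180 16
wG 187 174
```

View pics/c6.png

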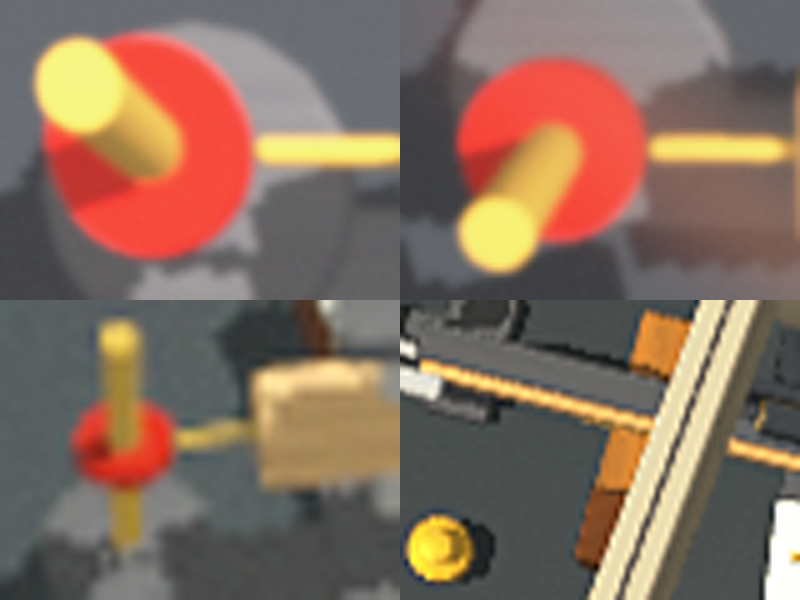

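Views F2 and G: the collar spans x 188.6–230.6, y 22.6–68 px in F2 and x 198.4–236.6, y 185.6–222.6 px in G. The pointer lies at rows 45.7 and 203.2. The mask fit says the pointer is level with the band (+0.1 mm). Cross-check with the hand-read boxes.

```bash
python3 - <<'E'
from rel import *
dj=R.from_euler('z',V[2]).as_matrix()
A=lambda *x:np.array(x)-.5
S={'FG':{'wF2':A(188.6,230.6,22.6,68),'wG':A(198.4,236.6,185.6,222.6)},
 'FGCD':{'wF2':A(188.6,230.6,22.6,68),'wG':A(198.4,236.6,185.6,222.6),'wC':A(70+10.2,70+50.2,157+11,157+49),'wD':A(436+10,436+50.4,156+10.8,156+49.2)}}
for k,o in S.items():
    m,e=fit(o);print(k,m.round(4),e.round(1))
    ns=['wF2','wG'];O={n:ptr(n,m,.009) for n in ns}
    f=lambda p:np.array([np.interp(q[1],*np.array(sorted([proj(load(n),m*[1,1,0]+dj@[p[0],y+.168,p[1]]) for y in (-.155,-.13)])).T)-q[2] for n in ns for q in O[n]])
    r=least_squares(f,[0,.045],x_scale=.001);print('ptr dx,z',r.x.round(4),(r.x[1]-m[2]).round(4))
for n in ('wF2','wG','wC','wD'):print(n,len(contour(n)[1]),contour(n)[0].min(0),contour(n)[0].max(0))
E
```

```text
FG [ 0.5352 -0.1584  0.0482] [ 0.3 -0.1  0.3 -0.6  0.3 -0.6  0.3  0.1]
ptr dx,z [0.     0.0467] -0.0015
FGCD [ 0.5352 -0.1584  0.0477] [ 0.5 -0.1  0.5 -0.5  0.4 -0.6  0.2 -0.1 -0.5  0.1  0.4 -0.1  0.   0.1
  0.3 -0.7]
ptr dx,z [-0.      0.0467] -0.001
wF2 150 [189  24] [229  67]
wG 128 [199 186] [235 221]
wC 142 [ 80 169] [120 204]
wD 138 [446 168] [485 204]
```

The estimates put the pointer between 0.1 mm above and 1.5 mm below the band, most likely about 0.9 mm low. It is already inside tolerance, but one more 4–5 mm push (about +0.9 mm) would centre it. The absolute pointer z is 46.7 mm now, so the aim is about 47.6 mm.

```bash
python3 -c "
from h import *
print(shift(j2w([-.067,-.001,.14]),V[2]+np.pi/2))"
```

```text
([0.0725, 0.1254, 0.0009], 0.02)
```

{"op": "servo_tool", "data": {"plan": "0.02 0.035 0 0; 0.04 0.07 0 0; 0.06 0.1 0 0; 0.072 0.125 0 0; 0.072 0.125 0 0; 0.072 0.125 0 0; 0.072 0.125 0 0"}}

```text
t: 18.95
tool_pos: [0.5076, 0.0174, 0.1404]
orientation: [0.344, 3.122, -0.001]
force: [0.6, -0.5, 0.4]
opening: 0.0513
gripper_force: 0.0
```

```bash
python3 -c "
from h import *
print(shift(j2w([-.067,-.001,.0315]),V[2]+np.pi/2))"
```

```text
([-0.0, 0.0002, 0.1089], 0.08)
```

{"op": "servo_tool", "data": {"plan": "0 0 0.035 0; 0 0 0.07 0; 0 0 0.1 0; 0 0 0.108 0; 0 0 0.108 0; 0 0 0.108 0"}}

```text
t: 19.45
tool_pos: [0.5072, 0.0169, 0.0328]
orientation: [-0.347, -3.122, 0.0]
force: [0.2, 0.0, -0.0]
opening: 0.0509
gripper_force: 0.0
```

{"op": "servo_tool", "data": {"plan": "0 0 0 0; 0 0 0 0; 0 0 0 0; 0 0 0 0; 0 0 0 0; 0 0 0 0", "grip": 1, "grip_force": 30}}

```text
t: 19.95
tool_pos: [0.5078, 0.0177, 0.0336]
orientation: [0.345, 3.12, -0.0]
force: [-0.7, -0.6, 6.0]
opening: 0.0301
gripper_force: 30.0
```

{"op": "servo_tool", "data": {"plan": "-0.002 0 -0.001 0; -0.004 0 -0.001 0; -0.006 0 -0.001 0; -0.006 0 -0.001 0; -0.006 0 -0.001 0; -0.006 0 -0.001 0"}}

```text
t: 20.45
tool_pos: [0.5096, 0.0173, 0.0333]
orientation: [-0.344, -3.116, -0.001]
force: [-18.1, 3.1, 18.0]
opening: 0.0298
gripper_force: 30.0
```

```bash
python3 -c "
from h import *
s=status.read_state();print(w2j(s['tool_pos']),s['force'])"
```

```text
[-0.06517737 -0.00082212  0.03326258] [-18.1365942    3.06292481  17.97802864]
```

An 18 N downward press is adding friction, probably from the finger closing arc. Relieve it slightly in z before pushing on.

{"op": "servo_tool", "data": {"plan": "0.002 0 -0.001 0; 0.002 0 -0.002 0; 0.002 0 -0.002 0"}}

```text
t: 20.7
tool_pos: [0.5093, 0.0172, 0.0343]
orientation: [-0.345, -3.12, -0.0]
force: [-1.9, 1.3, -6.7]
opening: 0.0294
gripper_force: 30.0
```

```bash
python3 -c "
from h import *
s=status.read_state();print(w2j(s['tool_pos']),s['force'],s['wrist_torque'])"
```

```text
[-0.06542644 -0.00093139  0.03432637] [-1.85388005  1.31878422 -6.72433802] [0.49750686 0.67695497 0.09607701]
```

{"op": "servo_tool", "data": {"plan": "-0.002 0 0.0005 0; -0.004 0 0.0005 0; -0.005 0 0.0005 0; -0.005 0 0.0005 0; -0.005 0 0.0005 0"}}

```text
t: 21.12
tool_pos: [0.5141, 0.0158, 0.0335]
orientation: [-0.345, -3.119, 0.0]
force: [-4.4, 1.2, -4.7]
opening: 0.0299
gripper_force: 30.0
```

```bash
python3 -c "
from h import *
s=status.read_state();print(w2j(s['tool_pos']),s['force'],s['wrist_torque'])"
```

```text
[-0.06043393 -0.00124096  0.03348661] [-4.38500738  1.23753355 -4.68336589] [0.38255351 1.02254744 0.04328167]
```

Moved 5 mm at only 4.4 N. Release and re-measure from the same two view points.

{"op": "servo_tool", "data": {"plan": "0 0 0 0; 0 0 0 0; 0 0 0 0; 0 0 0 0; 0 0 -0.04 0; 0 0 -0.08 0; -0.02 -0.03 -0.108 0; -0.045 -0.065 -0.108 0; -0.066 -0.1 -0.108 0; -0.066 -0.125 -0.108 0; -0.066 -0.125 -0.108 0; -0.066 -0.125 -0.108 0", "grip": -0.1}}

```text
t: 22.12
tool_pos: [0.5526, -0.1222, 0.1428]
orientation: [0.35, 3.121, -0.0]
force: [0.6, -0.8, 0.2]
opening: 0.0513
gripper_force: 0.0
```

{"op": "servo_tool", "data": {"plan": "0 0 0 0; 0 0 0 0"}}

```text
t: 22.28
tool_pos: [0.5525, -0.1196, 0.1426]
orientation: [0.344, 3.123, 0.001]
force: [0.5, -0.7, 0.7]
opening: 0.051
gripper_force: 0.0
```

```bash
python3 -c "
from h import *
snap('wrist','wH');print(red('wH'),w2j(status.read_state()['tool_pos']))"
```

```text
[([198, 192, 11, 16, 97], [202.4, 198.5]), ([214, 206, 13, 13, 78], [220.4, 213.1])] [ 0.00669443 -0.12478882  0.14255573]
```

{"op": "servo_tool", "data": {"plan": "-0.04 0 0 0; -0.08 0 0 0; -0.1 0 0 0; -0.1 0 0 0; -0.1 0 0 0; -0.1 0 0 0; -0.1 0 0 0"}}

```text
t: 22.92
tool_pos: [0.6493, -0.1417, 0.1426]
orientation: [-0.344, -3.122, -0.0]
force: [-0.1, -0.5, -0.6]
opening: 0.0509
gripper_force: 0.0
```

```bash
python3 -c "
from h import *
snap('wrist','wI');snap('scene','scene8');print(red('wI'),red('scene8'),w2j(status.read_state()['tool_pos']))"; python3 rel.py wH wI; python3 rel.py wF2 wG
python3 - <<'E'
from h import *
# rail rise from scene by template shift of rail end (sub-pixel), vs scene1
def y(a,b):
    A,B=[cv2.cvtColor(cv2.resize(cv2.imread(f'pics/{n}.png')[228:272,254:300],None,fx=10,fy=10,interpolation=cv2.INTER_CUBIC),cv2.COLOR_BGR2HSV)[...,1] for n in (a,b)]
    T=A[80:360,60:260];r=cv2.matchTemplate(B,T,cv2.TM_CCOEFF_NORMED);_,v,_,l=cv2.minMaxLoc(r);return (80-l[1])/10,(60-l[0])/10,round(v,2)
for n in ('scene4','scene6','scene8'):print(n,y('scene1',n))
E
```

```text
[([190, 22, 38, 41, 707], [211.2, 45.4]), ([192, 350, 39, 41, 854], [208.6, 375.6])] [([380, 220, 9, 9, 64], [384.2, 223.9]), ([248, 250, 8, 6, 20], [250.9, 252.8]), ([243, 341, 26, 29, 331], [254.8, 355.9])] [ 0.10622231 -0.12561064  0.14287246]
mark [ 0.5351 -0.1588  0.0463] [-0.0016 -0.167   0.0463] med 0.62
wH [(244, 202.08, 6), (249, 202.1, 6), (253, 202.13, 6), (258, 202.19, 6)]
wI [(241, 42.26, 6), (246, 42.33, 6), (251, 42.27, 7), (256, 42.36, 6)]
ptr dx,z [-0.      0.0478] res 0.03 z_ptr-z_mark 0.0014
mark [ 0.5352 -0.1588  0.0465] [-0.0015 -0.167   0.0465] med 0.59
wF2 [(243, 45.65, 6), (248, 45.7, 7), (253, 45.64, 6), (258, 45.5, 6)]
wG [(247, 203.13, 6), (251, 203.19, 6), (256, 203.34, 6), (260, 203.41, 6)]
ptr dx,z [-0.0002  0.0467] res 0.09 z_ptr-z_mark 0.0001
scene4 (1.4, 0.2, 0.97)
scene6 (2.1, 0.4, 0.96)
scene8 (-1.4, -1.1, 0.48)
```

Pointer z rose to 47.8 mm. The spread in the mark height (46.4–48.2 mm) needs tightening. Refit the collar on all eight views, dropping contour points that lie on the post.

```bash
cat > fit2.py <<'E'
from rel import *
def edge(n):
    c=load(n);im=cv2.imread(f'pics/{n}.png');k=8
    u,v=proj(c,[.5353,-.1585,.047]);x0,y0=int(u)-30,max(int(v)-30,0)
    b=cv2.resize(im[y0:y0+60,x0:x0+60].astype(np.float32),None,fx=k,fy=k,interpolation=cv2.INTER_CUBIC)
    g=((b[...,2]-np.maximum(b[...,1],b[...,0]))>.5*np.percentile(b[...,2]-np.maximum(b[...,1],b[...,0]),95)*.9).astype('uint8')
    P=max(cv2.findContours(g,cv2.RETR_EXTERNAL,cv2.CHAIN_APPROX_NONE)[0],key=len)[:,0].astype(float)
    P=(P+.5)/k-.5+[x0,y0]
    A,B=[np.array(proj(c,[.5353,-.1585,z])) for z in (.02,.09)];d=(B-A)/np.linalg.norm(B-A)
    off=np.abs((P-A)@[-d[1],d[0]]);H=cv2.convexHull(P.astype(np.float32))
    return P[(off>9)&(np.array([abs(cv2.pointPolygonTest(H,tuple(map(float,p)),True)) for p in P])<.4)][::6]
def run(ns,rad=None):
    E={n:edge(n) for n in ns};C={n:load(n) for n in ns}
    def f(p):
        out=[];r=rad or p[3]
        for n in ns:
            H=cv2.convexHull(np.array([proj(C[n],[p[0]+r*np.cos(t),p[1]+r*np.sin(t),p[2]+z]) for z in (-.0025,.0025) for t in a],np.float32))
            out+=[cv2.pointPolygonTest(H,(float(x),float(y)),True) for x,y in E[n]]
        return np.array(out)
    r=least_squares(f,[.5353,-.1585,.047,.012],x_scale=[.01,.01,.01,.01],diff_step=3e-4,loss='soft_l1',f_scale=.3);return r.x.round(5),round(float(np.sqrt((r.fun**2).mean())),2),len(r.fun)
for ns in (['wF2','wG'],['wH','wI'],['wC','wD'],['wA','wB'],['wF2','wG','wH','wI','wC','wD','wA','wB']):
    print(ns,run(ns),run(ns,.012))
E
python3 fit2.py | grep -v '^mark'
```

```text
['wF2', 'wG'] (array([ 0.53517, -0.1584 ,  0.04731,  0.01223]), 0.33, 220) (array([ 0.53516, -0.15822,  0.04794,  0.012  ]), 0.48, 220)
['wH', 'wI'] (array([ 0.53517, -0.15837,  0.04732,  0.01221]), 0.32, 220) (array([ 0.53516, -0.15821,  0.04788,  0.012  ]), 0.46, 220)
['wC', 'wD'] (array([ 0.53518, -0.15823,  0.04779,  0.01206]), 0.4, 208) (array([ 0.53516, -0.15822,  0.04782,  0.012  ]), 0.42, 208)
['wA', 'wB'] (array([ 0.53517, -0.15818,  0.04788,  0.01204]), 0.41, 206) (array([ 0.53516, -0.15817,  0.0479 ,  0.012  ]), 0.43, 206)
['wF2', 'wG', 'wH', 'wI', 'wC', 'wD', 'wA', 'wB'] (array([ 0.53519, -0.15829,  0.0477 ,  0.01214]), 0.38, 854) (array([ 0.53516, -0.15821,  0.04787,  0.012  ]), 0.45, 854)
```

The refined fit puts the band at 47.3–47.9 mm and the pointer at 47.8 mm, so they are level. The lever knob hasn't moved in the float view and the gripper is clear of everything. Handing in.

```bash
python3 -c "
from h import *
print(status.read_state()['t'],robot.close_job())"
```

```text
the job is handed in; nothing more can be done
23.0167 None
```

I handed the job in at t = 23.0 s with the lever in float and the wedge bearing the rail. By camera measurement the pointer is about 0.1 mm from the red band's centre (±0.5 mm). The gripper is clear of everything; the judge returned no verdict.

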